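# Seat a line card in the office telephone system with its ejector levers

## Task

The office telephone system lies on its back on the desk and one of its line cards is still standing proud with both red levers thrown out. Press the card down until its hooks are past the rails, then swing its two levers inward, working them turn about so that the card goes in square, until its panel is fully home on the rails and both levers are fully shut. Press gently, force nothing, and leave the other card and the things on the desk as they are.

Things in the scene. Friction and masses are not known exactly. Their poses are not given: they have to be found in the camera images.
- chassis: Grey card cage lying on its back, fixed to the desk, 200 mm (x) by 152 mm (y), top at z = 130 mm. Origin: centre of its underside, z up. Aluminium rails along x at both y ends (lips 3 mm thick, 63.5 to 73.5 mm from the middle). Card places 40 mm wide at x = -75, -35, +5 mm hold, in any order, the card to seat, a seated card and a blank plate; power module at x = 28 to 97 mm, 140 mm high.
- card: Loose line card to seat (0.38 kg): level aluminium panel 39 mm (x) by 144 mm (y) by 3 mm, a green board hanging 110 mm below it in guides, a red lever at each end. Origin: centre of the panel's underside; z up, y along the panel to its left end. Starts about 11 mm above the rails; home at 130 mm above the chassis origin (on the rails). The guides let it tip endwise up to 0.034 rad.
- panel_mid (a point): Middle of the panel's top face, 3 mm above the card's origin, bare for 18 mm either way: the place to press. The card's plugs hold it lightly: 8 to 15 N down moves it. At about 8 mm above the rails (hooks now below them) the lever toes land on the rails and the push stiffens. Pressing alone, even with 30 N, does not seat it.
- panel_left (a point): Point on the card's own axis level with the panel's top face, 60 mm from the middle at the left (+y) end. Fully home: 133 mm above the chassis origin.
- panel_right (a point): The same at the right (-y) end.
- lever_left (a joint): Red lever at the left (+y) end. 0 = shut, upright against its stop; grows outward, away from the panel's middle; 0.95 = fully out. Stays where left. From fully out it runs free to about 0.5, then its hook catches under the rail and draws this end down, 14 mm per rad, taking 7 to 15 N inward near the handle's end. Alone it tips the card: to 0.28 is safe, fully shut is over 1.5 degrees.
- lever_right (a joint): The same lever at the right (-y) end, mirrored. If the card was not pressed down first, a lever's hook lands on top of the rail and cannot draw it in. Let go, a shut lever may spring back by up to 0.03. Its end rises as it swings in: lead it along its arc, as a level push rubs on it and binds.
- lever_left_tip (a point): Centre of the end of the left lever's handle, a straight bar 16 mm (x) wide and 7 mm thick. The pivot lies 49 mm from this point, on the card 54 mm from the panel's middle and 1 mm below the panel's underside, its axis along the card's x.
- lever_right_tip (a point): Centre of the end of the right lever's handle, 49 mm from its pivot.
- mate_left (a joint): Left red lever of the identical card that is already seated in another place, shut at 0, grows outward. To be left shut.
- mate_right (a joint): Right red lever of that seated card, shut at 0. To be left shut.
- mug: Blue mug, 76 mm across, 90 mm high, standing on the desk beside the chassis. Origin: centre of its underside.
- tape: Brown roll of parcel tape lying flat, 90 mm across, 24 mm high. Origin: centre of its underside.
- screwdriver: Screwdriver with a yellow handle lying on the desk, about 180 mm long. Origin near its middle, underside.
Not all that is in view belongs to the job. What is meant by the chassis is not green or orange, and is the larger of those in its own colour.

How it is judged:
On the way:
1. the card is pressed down at both ends until its hooks are past the rails (z of each of panel_left, panel_right in the frame of chassis below 0.142 m), for 0.1 s.
At the end, for the whole second after the job is handed in: both ends of the card's panel lie within 1.5 mm of fully home on the rails, both its levers are within 0.08 rad of shut, the seated card's levers are still shut, the card is at rest, and mug, tape and screwdriver are within 20 mm of where they stood (z of each of panel_left, panel_right in the frame of chassis below 0.1345 m and value of joint each of lever_left, lever_right below 0.08 rad and value of joint each of mate_left, mate_right below 0.12 rad and linear speed of card below 0.02 m/s and distance of each of mug, tape, screwdriver from where it was at the start of the episode below 0.02 m); the robot touches nothing.
It fails at once if the card tips endwise (one end lower than the other) by more than 1.5 degrees (0.026 rad): its contact pins would bend (angle between the y axis of card and the z axis of chassis, either way round below 1.5448 rad).
It fails at once if the card or its levers are pressed with more than 30 N (contact force between card and the fingers above 30 N or contact force between card and the arm above 30 N).
It fails at once if a lever of the seated card is swung open (value of joint any of mate_left, mate_right above 0.12 rad).
It fails at once if mug, tape or screwdriver is pushed away (20 mm) or tipped ((distance of mug from where it was at the start of the episode above 0.02 m or angle between mug's own z axis and vertical above 0.3 rad) or distance of any of tape, screwdriver from where it was at the start of the episode above 0.02 m).
It also fails if it takes over 70 s, if anything falls off the work surface, if the arm or the gripper's body presses on something with over 40 N, if the wrist force passes 120 N, or if a joint passes its speed limit or range.

## Robot

A 6-joint arm with a two-finger parallel gripper is mounted at the origin on the work surface. World frame = base frame: x ahead of the robot, y to its left, z up, the work surface at z = 0. Lengths are in m, angles in rad, forces in N, time in s.
With the tool pointing down it reaches from about 0.35 to 0.775 m from the base axis. Payload 7.3 kg.
Tool frame: the origin (TCP) lies on the centre line of the jaws, within the pads' length; the fingertips stand 17 mm ahead of it and the grasp point (between the pads) lies 2 mm behind it (robot.tip_extent is the distance from the TCP to the fingertips, in m); z points along the fingers, y is the line along which they close (so a half turn about z gives the same grasp; the last joint's range is limited). The gripper opens to 92 mm and grips with 3 to 60 N. Pads are 19 mm wide; open, the fingers measure 130 mm over their backs; the gripper's body (75 mm by 190 mm) begins 47 mm behind the grasp point.
Start: joints at [-1.311, 0.342, 1.524, -0, 1.275, -0.146], TCP at [0.207, -0.482, 0.244] pointing down, gripper open.
Joint ranges: [-2.53, 2.53], [-0.77, 2.02], [0.04, 2.7], [-1, 4.14], [0.28, 2.66], [-3.11, 3.11]. Speed limits (rad/s): [2.57, 2.57, 3.14, 3.14, 3.14, 3.14].

## Interface

Orientations are given as [roll, pitch, yaw] about the fixed x, y, z axes, in that order (R = Rz(yaw) Ry(pitch) Rx(roll)).
In Python, from cell import robot gives the robot as it stands.
- The arm moves only by the tool step_arm, never from a script. Its argument "motion" is a list of rows, each a list of 2 entries, a list of its own where there are three numbers: the shift along the tool's x, y, z in units of 60 mm (1.0 is 60 mm), then the turn about the tool's z in rad. In form: [[[x, y, z], spin], ...]. A call has 1 to 10 rows; each row is the pose to reach, as a shift and turn from the pose commanded when the call began, along the tool's axes at that moment; what a row does not reach only later rows make up. A row lasts 1/8 s, in which the tool goes at most 62.5 mm and 10.7 degrees, less where a joint would pass 70% of its speed; a pose out of reach is approached as far as the arm can. A call with a gripper value outside its range is refused whole. "hand" is the closure in counts, from 0 (fully open) to 255 (shut), set as the call begins (left out, the last holds). The fingers move at their own pace and stop on an object; "squeeze" is the grip in N (left out, the last holds). Time passes only in rows, so rows that repeat a pose let the fingers close. It gives the time, the measured TCP pose, the force, the opening and the grip force at its end, in the units of the state.
- robot.observe(): the state, without advancing time (a new reading comes with each control period).
- robot.read_camera(name): name is "scene" or "top"; returns a dict with "pixels" (420x560x3 uint8, red, green, blue), "intrinsics" (3x3 intrinsics, pixels), "k1" (the pictures are not rectified: a ray, as slopes to the right and down, at radius r is drawn at 1 + k1 r^2 times it, then the intrinsics apply), "xyz" and "rotation" of the camera in the world. Camera axes: x right, y up, looking along -z (the intrinsics and any distortion apply to the point x, -y, -z); pixel columns grow to the right and rows downward; lengths in m; the calibration is good to about 2 mm. A picture is of the moment at which its call begins. There is no depth.
- robot.hand_in(): hands the job in; it is judged then, once.
The state is a dict: "time": time; "qpos": joint angles; "qvel": joint speeds; "joint_efforts": joint torques, N m; "tool_pos": TCP position; "tool_rot": TCP orientation; "contact_force": force on the tool from outside, world axes, zero at the start; "torque": the same for the moment, N m; "opening": finger opening in m; "grip_force": force on a finger pad.
Only numpy, scipy, OpenCV 4.12 (cv2) and the standard library are available. Lean on these libraries where they do the work, as an engineer would, in place of code of your own. Each camera call takes 0.05 s, during which the arm holds its last target. There are 200 camera calls.

## Working session

There is one attempt and no reset: what is moved stays moved. The work goes in short steps, Python scripts to look and compute and a tool call to move; the robot and the scene stay as the last step left them, time stands still between calls to the robot, and variables do not carry over. Pictures are saved under pics/ and viewed, at most 10 in all, crops included, and the job is handed in when it is done.

Besides the shell and the picture viewer there is one more tool, called after ">>>" as name(argument=value, ...) on one line, values as JSON. step_arm: Moves the arm, as the interface text tells. Its arguments: {"type":"object","properties":{"motion":{"type":"array"},"hand":{"type":"number"},"squeeze":{"type":"number"}},"required":["motion"]}

```bash
mkdir -p pics; ls
python3 - <<'E'
from cell import robot
import cv2,numpy as np,pickle
d={}
for n in("scene","top"):
    c=robot.read_camera(n);d[n]=c
    cv2.imwrite(f"pics/{n}0.png",c["pixels"][:,:,::-1]);print(n,c["intrinsics"].tolist(),c["k1"],c["xyz"],np.round(c["rotation"],3).tolist())
pickle.dump(d,open("d0.pkl","wb"))
print(robot.observe())
E
```

```text
pics
scene [[404.4612056064494, 0.0, 279.47817423556796], [0.0, 404.4612056064494, 204.4455130770114], [0.0, 0.0, 1.0]] 0.014650386897022949 [ 1.25536848 -0.30732643  0.8085185 ] [0.845, -0.019, 1.064]
top [[384.57190648107974, 0.0, 283.25434784852695], [0.0, 384.57190648107974, 210.48077195584554], [0.0, 0.0, 1.0]] -0.033574340687495104 [0.53091386 0.06276618 0.96268037] [0.092, -0.015, -1.558]
{'time': 0.1, 'qpos': array([-1.31099150e+00,  3.42649233e-01,  1.52492843e+00, -4.22042248e-05,
        1.27540929e+00, -1.45966261e-01]), 'qvel': array([-0.00053869, -0.00172522, -0.00280758,  0.00196379,  0.00025933,
       -0.00087961]), 'joint_efforts': array([ 1.67296141e-03, -4.32003450e+01, -2.44693959e+01,  7.19766947e-02,
        5.26759762e-02, -5.37706319e-05]), 'tool_pos': array([ 0.20716695, -0.48201829,  0.24311401]), 'tool_rot': array([-3.14020732e+00, -1.62867945e-04,  4.05783286e-01]), 'contact_force': array([ 0.07825808,  0.66550545, -0.34988965]), 'torque': array([ 0.00805431, -0.01282104,  0.04398552]), 'grip_force': 0.0, 'opening': 0.09150800696671663}
```

View pics/scene0.png

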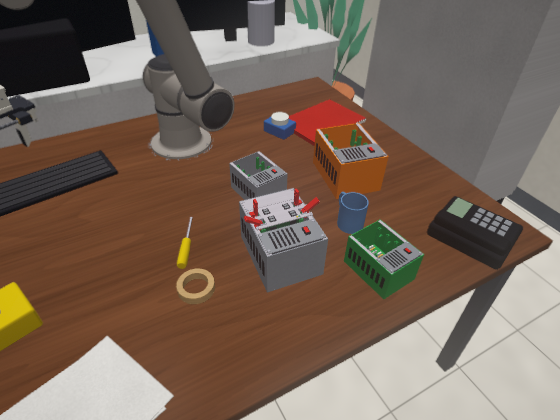

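View pics/top0.png

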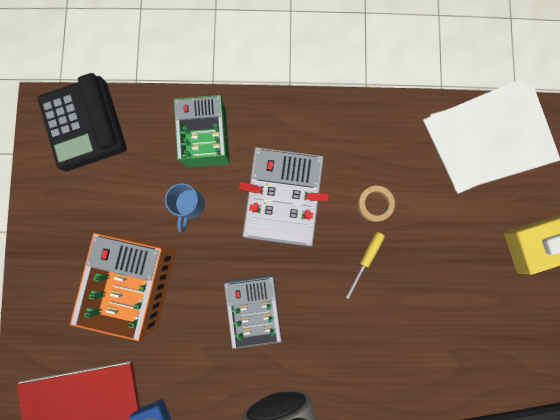

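The larger grey cage is at about (283,197) in the top view. Its power module is on the far side, and the proud card, with levers out at (250,188) and (317,197), sits next to it. The seated card with upright levers is at about (282,211), and the blank plate is nearest the robot.

```bash
cat > h.py <<'E'
import numpy as np,cv2
from scipy.spatial.transform import Rotation as Ro
def ray(c,u,v):
    K=np.array(c["intrinsics"]);d=((u-K[0,2])/K[0,0],(v-K[1,2])/K[1,1])
    s=1.
    for _ in range(20): s=1/(1+c["k1"]*(d[0]**2+d[1]**2)*s*s)
    r=Ro.from_euler("xyz",c["rotation"]).as_matrix()@np.array([d[0]*s,-d[1]*s,-1])
    return np.array(c["xyz"]),r
def onz(c,u,v,z):
    o,r=ray(c,u,v);return o+r*(z-o[2])/r[2]
def proj(c,p):
    K=np.array(c["intrinsics"]);q=Ro.from_euler("xyz",c["rotation"]).as_matrix().T@(np.array(p)-c["xyz"])
    x,y=q[0]/-q[2],-q[1]/-q[2];s=1+c["k1"]*(x*x+y*y);return np.array([K[0,0]*x*s+K[0,2],K[1,1]*y*s+K[1,2]])
def tri(c1,p1,c2,p2):
    o1,r1=ray(c1,*p1);o2,r2=ray(c2,*p2)
    t=np.linalg.lstsq(np.c_[r1,-r2],o2-o1,rcond=None)[0];a=o1+r1*t[0];b=o2+r2*t[1];return (a+b)/2,np.linalg.norm(a-b)
E
python3 - <<'E'
import pickle,cv2,numpy as np
d=pickle.load(open("d0.pkl","rb"))
t=d["top"]["pixels"][140:255,230:340,::-1];s=d["scene"]["pixels"][180:290,230:330,::-1]
cv2.imwrite("pics/c1.png",np.hstack([cv2.resize(t,(400,420),interpolation=cv2.INTER_CUBIC),cv2.resize(s,(400,420),interpolation=cv2.INTER_CUBIC)]))
for n in d:
    h=cv2.cvtColor(d[n]["pixels"],cv2.COLOR_RGB2HSV)
    m=((h[...,0]<6)|(h[...,0]>174))&(h[...,1]>170)&(h[...,2]>90)
    k,l,st,ce=cv2.connectedComponentsWithStats(m.astype(np.uint8))
    for i in range(1,k):
        if st[i,4]>8 and 225<ce[i][0]<335 and 140<ce[i][1]<260: print(n,st[i],ce[i].round(1))
E
```

```text
scene [295 189   4  10  26] [296.5 192.8]
scene [301 197  18  15 114] [310.3 204.6]
scene [250 199   8  18  60] [254.  208.6]
scene [298 200   4   4  11] [299.1 201.3]
scene [244 216  18  11  89] [252.3 220.4]
scene [304 227   6   6  21] [306.  229.3]
top [268 161   5   9  33] [269.9 165.1]
top [239 182  23  11 150] [248.8 187.2]
top [305 193  24   8 158] [318.1 196.3]
top [250 203   8   9  50] [253.9 207.2]
top [304 210   8   9  48] [307.6 214.3]
```

View pics/c1.png

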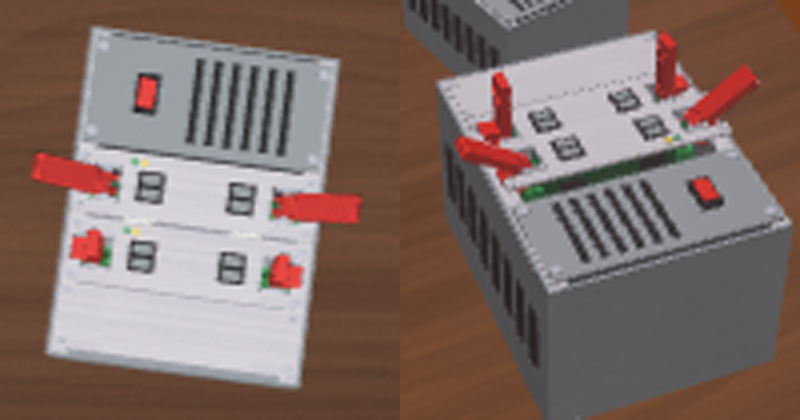

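```bash
cat >> h.py <<'E'
def kab(L,W):
    L,W=np.array(L)[:,:2],np.array(W)[:,:2];a,b=L-L.mean(0),W-W.mean(0)
    th=np.arctan2((a[:,0]*b[:,1]-a[:,1]*b[:,0]).sum(),(a*b).sum());R=np.array([[np.cos(th),-np.sin(th)],[np.sin(th),np.cos(th)]])
    o=W.mean(0)-R@L.mean(0);return o,th,R,W-(L@R.T+o)
E
python3 - <<'E'
import pickle;from h import *
d=pickle.load(open("d0.pkl","rb"));t,s=d["top"],d["scene"]
f=lambda x,y:(230+x/3.636,140+y/3.652)
W=[onz(t,*f(92,28),.14),onz(t,*f(338,60),.14),onz(t,*f(47,353),.13),onz(t,*f(300,386),.13)]
o,th,R,res=kab([[97,76],[97,-76],[-100,76],[-100,-76]]*np.array(1e-3) if 0 else np.array([[97,76],[97,-76],[-100,76],[-100,-76]])*1e-3,W)
print("chassis",o,th);print(res.round(4).tolist())
# scene check
g=lambda x,y:(230+(x-400)/4,180+y/3.818)
W2=[onz(s,*g(548,290),.14),onz(s,*g(790,222),.14),onz(s,*g(438,80),.13)]
print("scene",kab(np.array([[97,-76],[97,76],[-100,-76]])*1e-3,W2))
L=lambda x,y,z:np.r_[o+R@[x,y],z]
print("pressL pt",L(.005,0,.144))
for sg in(1,-1):
    for a in(0,.5,.95):
        r=49e-3; print(sg,a,L(.005,sg*(.054+r*np.sin(a)),.141-.001+r*np.cos(a)),proj(t,L(.005,sg*(.054+r*np.sin(a)),.14+r*np.cos(a))).round(1),proj(s,L(.005,sg*(.054+r*np.sin(a)),.14+r*np.cos(a))).round(1))
E
```

```text
chassis [0.6394927  0.05101259] -0.11403023465084117
[[-0.001, -0.0014], [-0.0007, 0.0017], [0.0009, -0.0004], [0.0008, 0.0001]]
scene (array([0.64835852, 0.0520028 ]), np.float64(-0.14825762518109759), array([[ 0.98902995,  0.1477151 ],
       [-0.1477151 ,  0.98902995]]), array([[ 0.0046595 ,  0.00148381],
       [-0.00019091, -0.00206101],
       [-0.00446858,  0.0005772 ]]))
pressL pt [0.64446023 0.05044367 0.144     ]
1 0 [0.65060452 0.10409297 0.189     ] [257.9 186.4] [302.3 196.4]
1 0.5 [0.6532775  0.12743226 0.18300155] [246.7 185.4] [311. 196.]
1 0.95 [0.65513962 0.14369148 0.16850247] [239.4 185.5] [316.7 198.9]
-1 0 [ 0.63831593 -0.00320563  0.189     ] [310.6 193.2] [259.4 207.5]
-1 0.5 [ 0.63564295 -0.02654492  0.18300155] [321.8 195.1] [249.8 211.9]
-1 0.95 [ 0.63378083 -0.04280414  0.16850247] [328.7 197. ] [243.2 218.4]
```

>>> step_arm(motion=[[[0.7,-0.36,0],-0.1],[[1.4,-0.72,0],-0.2],[[2.1,-1.08,0],-0.3],[[2.8,-1.45,0],-0.4],[[3.5,-1.81,0],-0.5],[[4.2,-2.17,0],-0.6],[[4.9,-2.53,0],-0.7],[[5.6,-2.9,0],-0.8],[[6.3,-3.26,0],-0.9],[[7.0,-3.62,0],-1.0]], hand=255, squeeze=20)

```text
time: 1.35
tool_pos: [0.5081, -0.1156, 0.2434]
tool_rot: [-3.141, 0.0, 1.409]
contact_force: [0.4, -0.5, 0.8]
opening: 0.0008
grip_force: 0.0
```

>>> step_arm(motion=[[[0.6,0.35,0],-0.05],[[1.25,0.7,0],-0.05],[[1.9,1.1,0],-0.05],[[2.55,1.45,0.2],-0.05],[[3.11,1.8,0.4],-0.05],[[3.11,1.8,0.7],-0.05],[[3.11,1.8,0.95],-0.05],[[3.11,1.8,0.95],-0.05]])

```text
time: 2.35
tool_pos: [0.6437, 0.0489, 0.1851]
tool_rot: [-3.138, 0.0, 1.455]
contact_force: [-0.6, -0.3, 0.2]
opening: 0.0004
grip_force: 0.0
```

Run:
```python
from cell import robot
import cv2,numpy as np,pickle
d={n:robot.read_camera(n) for n in("scene","top")}
t=d["top"]["pixels"][140:255,230:340,::-1];s=d["scene"]["pixels"][160:270,230:330,::-1]
cv2.imwrite("pics/c2.png",np.hstack([cv2.resize(t,(400,420),interpolation=cv2.INTER_CUBIC),cv2.resize(s,(400,420),interpolation=cv2.INTER_CUBIC)]))
o=robot.observe();print(o["tool_pos"],o["tool_rot"],o["contact_force"])
```

```text
[0.64465247 0.04878259 0.18719461] [3.14110747e+00 3.46906130e-05 1.45499363e+00] [-0.43438057  0.19154828  0.24081599]
```

View pics/c2.png

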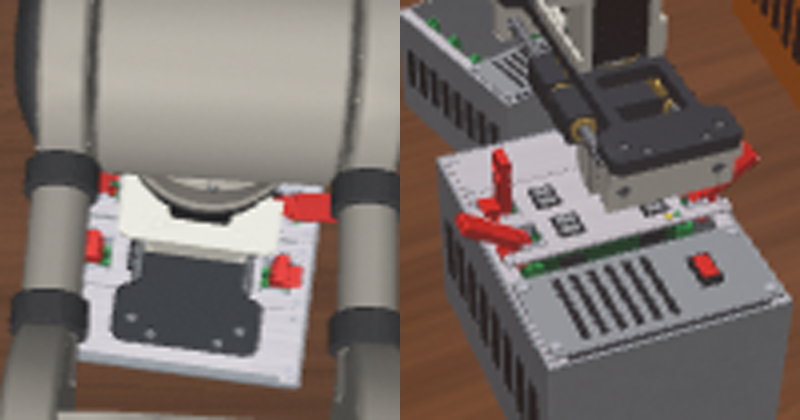

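>>> step_arm(motion=[[[0.02,0,0.15],0],[[0.02,0,0.28],0],[[0.02,0,0.35],0],[[0.02,0,0.38],0],[[0.02,0,0.4],0],[[0.02,0,0.42],0],[[0.02,0,0.42],0]])

```text
time: 3.32
tool_pos: [0.6448, 0.0505, 0.1615]
tool_rot: [3.141, 0.0, 1.456]
contact_force: [-0.1, -0.3, -0.1]
opening: 0.0001
grip_force: 0.0
```

>>> step_arm(motion=[[[0,0,0.015],0],[[0,0,0.03],0],[[0,0,0.045],0],[[0,0,0.045],0]])

```text
time: 3.82
tool_pos: [0.6457, 0.0504, 0.1605]
tool_rot: [3.138, -0.0, 1.456]
contact_force: [0.4, -1.0, 6.3]
opening: 0.0007
grip_force: 3.4
```

>>> step_arm(motion=[[[0,0,0.015],0],[[0,0,0.03],0],[[0,0,0.045],0],[[0,0,0.045],0]])

```text
time: 4.32
tool_pos: [0.6457, 0.0505, 0.159]
tool_rot: [3.137, -0.0, 1.456]
contact_force: [-1.7, 0.1, 12.1]
opening: 0.0005
grip_force: 6.3
```

>>> step_arm(motion=[[[0,0,0.015],0],[[0,0,0.03],0],[[0,0,0.03],0]])

```text
time: 4.7
tool_pos: [0.6458, 0.0505, 0.1583]
tool_rot: [3.136, -0.0, 1.456]
contact_force: [-6.4, -0.1, 18.1]
opening: 0.0007
grip_force: 9.2
```

>>> step_arm(motion=[[[0,0,0.01],0],[[0,0,0.02],0],[[0,0,0.02],0],[[0,0,0.02],0]])

```text
time: 5.2
tool_pos: [0.6458, 0.0505, 0.1582]
tool_rot: [3.136, -0.0, 1.456]
contact_force: [-6.6, 0.6, 24.7]
opening: 0.0006
grip_force: 12.0
```

>>> step_arm(motion=[[[0,0,-0.15],0],[[0,0,-0.5],0],[[0,0,-1.0],0],[[0.6,0,-1.0],0],[[1.3,0,-1.0],0],[[1.92,0,-1.0],0],[[1.92,0,-0.8],0],[[1.92,0,-0.5],0],[[1.92,0,-0.32],0],[[1.92,0,-0.32],0]])

```text
time: 6.45
tool_pos: [0.6575, 0.1641, 0.171]
tool_rot: [-3.139, 0.001, 1.455]
contact_force: [0.8, -0.4, -0.0]
opening: 0.0004
grip_force: 0.0
```

Run:
```python
from cell import robot
import cv2,numpy as np,pickle
d={n:robot.read_camera(n) for n in("scene","top")}
t=d["top"]["pixels"][140:255,230:340,::-1];s=d["scene"]["pixels"][160:270,250:350,::-1]
cv2.imwrite("pics/c3.png",np.hstack([cv2.resize(t,(400,420),interpolation=cv2.INTER_CUBIC),cv2.resize(s,(400,420),interpolation=cv2.INTER_CUBIC)]))
o=robot.observe();print(o["tool_pos"],o["tool_rot"],o["contact_force"])
```

```text
[0.65825268 0.16444456 0.17268615] [3.14102454e+00 2.61393837e-05 1.45520165e+00] [-0.55821296  0.63078948 -0.58689668]
```

View pics/c3.png

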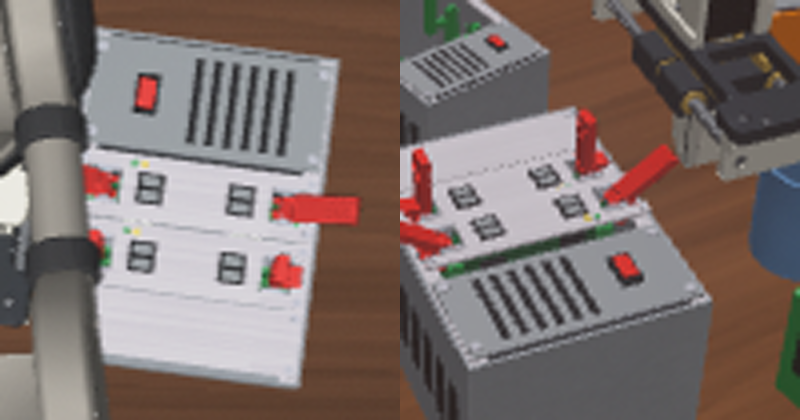

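>>> step_arm(motion=[[[-0.1,0,0],0],[[-0.157,0,0],0],[[-0.195,0,-0.05],0],[[-0.23,0,-0.093],0],[[-0.27,0,-0.14],0],[[-0.315,0,-0.18],0],[[-0.36,0,-0.22],0],[[-0.41,0,-0.255],0],[[-0.41,0,-0.255],0]])

```text
time: 7.68
tool_pos: [0.655, 0.1406, 0.1866]
tool_rot: [-3.14, -0.0, 1.456]
contact_force: [2.3, 4.0, -2.8]
opening: -0.0
grip_force: 2.5
```

>>> step_arm(motion=[[[-0.03,0,-0.015],0],[[-0.06,0,-0.025],0],[[-0.09,0,-0.035],0],[[-0.12,0,-0.035],0],[[-0.12,0,-0.035],0]])

```text
time: 8.3
tool_pos: [0.654, 0.1341, 0.1882]
tool_rot: [-3.14, -0.001, 1.456]
contact_force: [1.9, 6.8, -5.7]
opening: 0.0008
grip_force: 3.7
```

>>> step_arm(motion=[[[-0.02,0,0.02],0],[[-0.04,0,0.03],0],[[-0.04,0,0.03],0]])

```text
time: 8.68
tool_pos: [0.6541, 0.1324, 0.188]
tool_rot: [3.141, -0.003, 1.456]
contact_force: [1.3, 9.1, 2.2]
opening: 0.0007
grip_force: 4.5
```

Run:
```python
from cell import robot
import cv2,numpy as np,pickle
d={n:robot.read_camera(n) for n in("scene",)}
s=d["scene"]["pixels"][170:260,230:350,::-1]
cv2.imwrite("pics/c4.png",cv2.resize(s,(800,600),interpolation=cv2.INTER_CUBIC))
o=robot.observe();print(o["tool_pos"],o["tool_rot"],o["contact_force"])
```

```text
[0.65408656 0.13240736 0.18801871] [ 3.14131875e+00 -2.59391646e-03  1.45630828e+00] [1.33585587 8.37011165 2.2246179 ]
```

View pics/c4.png

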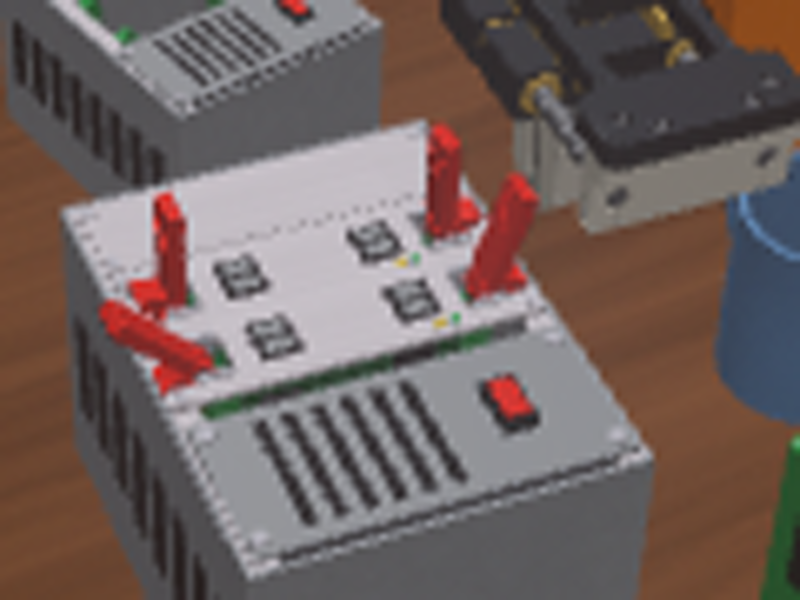

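>>> step_arm(motion=[[[0.15,0,0],0],[[0.35,0,-0.2],0],[[0.2,0,-0.6],0],[[-0.5,0,-0.6],0],[[-1.2,0,-0.6],0],[[-1.9,0,-0.6],0],[[-2.6,0,-0.6],0],[[-3.26,0,-0.6],0],[[-3.26,0,-0.2],0],[[-3.26,0,0.265],0]])

```text
time: 9.98
tool_pos: [0.632, -0.0643, 0.1727]
tool_rot: [3.14, 0.001, 1.454]
contact_force: [-0.1, -0.1, 0.7]
opening: 0.0006
grip_force: 0.0
```

>>> step_arm(motion=[[[0.1,0,0],0],[[0.165,0,0],0],[[0.205,0,-0.05],0],[[0.24,0,-0.093],0],[[0.28,0,-0.14],0],[[0.325,0,-0.18],0],[[0.37,0,-0.22],0],[[0.42,0,-0.25],0],[[0.45,0,-0.265],0],[[0.48,0,-0.265],0]])

```text
time: 11.22
tool_pos: [0.6349, -0.0347, 0.1881]
tool_rot: [3.141, 0.0, 1.456]
contact_force: [-0.3, -1.6, 1.3]
opening: 0.0006
grip_force: 0.8
```

>>> step_arm(motion=[[[0.03,0,0],0],[[0.06,0,0],0],[[0.09,0,0],0],[[0.09,0,0],0]])

```text
time: 11.72
tool_pos: [0.6355, -0.0308, 0.1885]
tool_rot: [3.141, 0.003, 1.455]
contact_force: [-2.4, -6.3, 4.3]
opening: 0.0001
grip_force: 3.5
```

>>> step_arm(motion=[[[0.03,0,0],0],[[0.06,0,0],0],[[0.09,0,0],0],[[0.12,0,0],0],[[0.12,0,0],0]])

```text
time: 12.35
tool_pos: [0.6362, -0.0241, 0.1885]
tool_rot: [3.141, 0.003, 1.455]
contact_force: [-2.3, -9.1, 4.5]
opening: 0.0005
grip_force: 4.2
```

>>> step_arm(motion=[[[-0.15,0,0],0],[[-0.3,0,-0.2],0],[[-0.2,0,-0.6],0],[[0.5,0,-0.6],0],[[1.2,0,-0.6],0],[[1.9,0,-0.6],0],[[2.5,0,-0.6],0],[[2.9,0,-0.6],0],[[2.9,0,-0.2],0],[[2.9,0,0.02],0]])

```text
time: 13.6
tool_pos: [0.6559, 0.1505, 0.1856]
tool_rot: [-3.14, 0.0, 1.456]
contact_force: [0.6, -1.1, -0.3]
opening: 0.0003
grip_force: 0.0
```

>>> step_arm(motion=[[[-0.12,0,0],0],[[-0.22,0,0],0],[[-0.26,0,0],0],[[-0.3,0,0],0],[[-0.34,0,0],0],[[-0.38,0,0],0],[[-0.42,0,0],0],[[-0.42,0,0],0]])

```text
time: 14.6
tool_pos: [0.6537, 0.1271, 0.1873]
tool_rot: [3.14, -0.003, 1.456]
contact_force: [0.6, 6.5, 3.9]
opening: 0.0009
grip_force: 3.3
```

>>> step_arm(motion=[[[-0.03,0,-0.01],0],[[-0.06,0,-0.015],0],[[-0.09,0,-0.02],0],[[-0.12,0,-0.02],0],[[-0.14,0,-0.02],0],[[-0.14,0,-0.02],0]])

```text
time: 15.35
tool_pos: [0.6524, 0.119, 0.1865]
tool_rot: [-3.14, -0.003, 1.457]
contact_force: [3.3, 6.2, -6.1]
opening: 0.0002
grip_force: 3.9
```

>>> step_arm(motion=[[[-0.025,0,0.01],0],[[-0.045,0,0.02],0],[[-0.06,0,0.02],0],[[-0.06,0,0.02],0]])

```text
time: 15.85
tool_pos: [0.6523, 0.1176, 0.1862]
tool_rot: [3.141, -0.006, 1.458]
contact_force: [2.5, 14.9, -2.7]
opening: 0.0003
grip_force: 7.3
```

>>> step_arm(motion=[[[-0.015,0,0],0],[[-0.025,0,0],0],[[-0.025,0,0],0]])

```text
time: 16.23
tool_pos: [0.6522, 0.1174, 0.1862]
tool_rot: [3.141, -0.008, 1.458]
contact_force: [4.5, 18.8, -3.1]
opening: 0.0
grip_force: 9.3
```

>>> step_arm(motion=[[[0.15,0,0],0],[[0.4,0,-0.1],0],[[0.4,0,-0.6],0],[[-0.2,0,-0.6],0],[[-0.8,0,-0.6],0],[[-1.5,0,-0.6],0],[[-2.2,0,-0.6],0],[[-2.7,0,-0.6],0],[[-2.7,0,-0.2],0],[[-2.7,0,0.0],0]])

```text
time: 17.48
tool_pos: [0.6329, -0.049, 0.1859]
tool_rot: [-3.14, 0.0, 1.455]
contact_force: [-0.4, -0.7, 0.4]
opening: 0.0005
grip_force: 0.0
```

>>> step_arm(motion=[[[0.12,0,0],0],[[0.25,0,0],0],[[0.35,0,0],0],[[0.4,0,0],0],[[0.44,0,0],0],[[0.48,0,0],0],[[0.51,0,0],0],[[0.51,0,0],0]])

```text
time: 18.48
tool_pos: [0.6368, -0.0184, 0.1868]
tool_rot: [3.141, 0.0, 1.456]
contact_force: [0.2, -1.6, 0.9]
opening: 0.0008
grip_force: 0.8
```

>>> step_arm(motion=[[[0.02,0,0],0],[[0.04,0,0],0],[[0.055,0,0],0],[[0.07,0,0],0],[[0.07,0,0],0]])

```text
time: 19.1
tool_pos: [0.6371, -0.0164, 0.1868]
tool_rot: [-3.142, 0.004, 1.455]
contact_force: [-1.6, -9.9, 2.0]
opening: 0.0007
grip_force: 5.1
```

>>> step_arm(motion=[[[0.02,0,0],0],[[0.035,0,0],0],[[0.045,0,0],0],[[0.045,0,0],0]])

```text
time: 19.6
tool_pos: [0.6372, -0.016, 0.1868]
tool_rot: [-3.141, 0.007, 1.454]
contact_force: [-2.7, -16.9, 2.3]
opening: 0.0004
grip_force: 8.7
```

>>> step_arm(motion=[[[-0.15,0,0],0],[[-0.4,0,0],0],[[-0.8,0,-0.4],0],[[-1.4,0,-0.8],0],[[-2.1,-0.3,-0.8],0],[[-2.8,-0.8,-0.8],0],[[-3.5,-1.3,-0.8],0],[[-4.2,-1.8,-0.8],0],[[-4.2,-1.8,-0.8],0]])

```text
time: 20.72
tool_pos: [0.4993, -0.2518, 0.2348]
tool_rot: [-3.141, -0.0, 1.451]
contact_force: [1.1, -0.2, 0.7]
opening: 0.0004
grip_force: 0.0
```

Run:
```python
from cell import robot
import cv2,numpy as np,pickle
d={n:robot.read_camera(n) for n in("scene","top")}
t=d["top"]["pixels"][140:255,230:340,::-1];s=d["scene"]["pixels"][180:290,230:330,::-1]
cv2.imwrite("pics/c5.png",np.hstack([cv2.resize(t,(400,420),interpolation=cv2.INTER_CUBIC),cv2.resize(s,(400,420),interpolation=cv2.INTER_CUBIC)]))
```

```text
(no output)
```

View pics/c5.png

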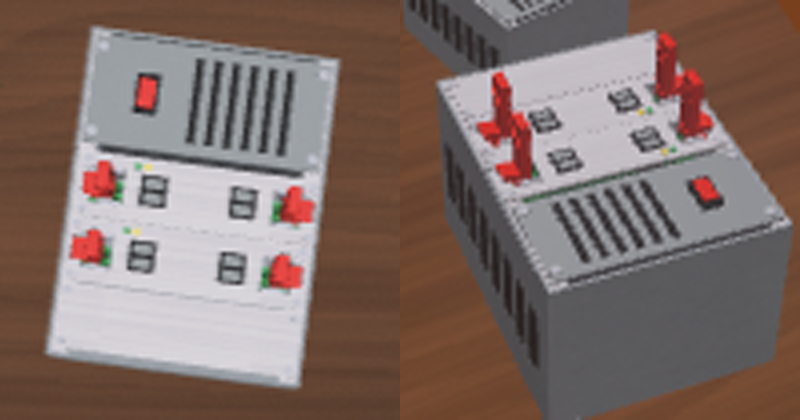

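The picture shows both levers standing upright like the seated card's, at about (100,180) and (295,207) in the top crop, with the panel level. I'll compare the blob sizes before handing in.

Run:
```python
from cell import robot
from h import *
for n in("scene","top"):
    c=robot.read_camera(n);h=cv2.cvtColor(c["pixels"],cv2.COLOR_RGB2HSV)
    m=((h[...,0]<6)|(h[...,0]>174))&(h[...,1]>150)&(h[...,2]>80)
    k,l,st,ce=cv2.connectedComponentsWithStats(m.astype(np.uint8))
    for i in range(1,k):
        if st[i,4]>15 and 225<ce[i][0]<335 and 140<ce[i][1]<260:
            v,u=np.where(l==i)
            print(n,st[i],ce[i].round(1),"toppt",u[v<v.min()+3].mean().round(1),v.min(), onz(c,*ce[i],.155).round(4))
```

```text
scene [294 188  14  27 171] [299.7 202.2] toppt 296.1 188 [0.6332 0.1096 0.155 ]
scene [250 199  13  29 159] [256.7 214.2] toppt 254.3 199 [ 0.6226 -0.003   0.155 ]
scene [303 227   7   6  23] [306.  229.2] toppt 305.4 227 [0.7201 0.0737 0.155 ]
top [267 161   6   9  40] [269.8 165.1] toppt 269.9 161 [0.7022 0.0814 0.155 ]
top [253 184   8  10  63] [256.8 189.2] toppt 258.0 184 [0.6499 0.1081 0.155 ]
top [307 191   9  10  59] [310.9 196.2] toppt 310.3 191 [ 0.6367 -0.0066  0.155 ]
top [250 203   8   9  55] [253.8 207.2] toppt 254.1 203 [0.6116 0.1136 0.155 ]
top [304 210   9   9  54] [307.7 214.4] toppt 307.0 210 [ 5.979e-01 -2.000e-04  1.550e-01]
```

```bash
python3 -c "
from cell import robot
print(robot.hand_in())"
```

```text
the job is handed in; nothing more can be done
None
```

I pressed the card past its hooks and swung the levers in by turns until both reached their stops; the final pictures show its levers matching the seated card's and the panel level. The job is handed in, but no verdict came back.

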